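Hold the photo clip open round the tall card's edge

TASK

I want to slip a loose photo behind the tall picture card and need you to hold the clip for me: pick up the steel spring clip by its wings, squeeze it wide open, and bring it in from the side so that one upright side edge of the tall card (either one, somewhere between the block and the top corner) is well inside the gaping mouth, with one jaw on each side and the clip not touching the card. Finish like that, still squeezing the clip open in the air around the edge and keeping still: do not let it shut or put it down. Leave both cards and everything else on the table where they are.

Things in the scene. Friction and masses are not known exactly. Their poses are not given: they have to be found in the camera images.
- clip: loose dark steel spring clip, peg style, 85 g, lying on its edge (36 mm tall), so it opens sideways. Origin on its underside, on the hinge pin; z along the pin (up at the start), x towards the jaws, y to the left lever. It is symmetric about its x-z plane, which stays midway as it opens. Jaw tips at x = 46 mm, wings x = -4 to -47 mm. Let go, it snaps shut
- clip_wings (a point): grasp point midway between the wings, 34 mm behind the hinge pin, 18 mm above the underside. Wings: flat plates 4 mm thick, splayed 0.25 rad each side: at rest outer faces 36 mm apart here, 44 mm at the tails. Squeezed they open the jaws: about 4 N starts, 12 N opens fully; then the wings are parallel, outer faces 19 to 20 mm apart, against a stop. Axes as the clip
- clip_left (a joint): angle of the clip's left lever from shut, rad: 0 shut, 0.25 fully open against its stop; half the opening of the clip
- clip_right (a joint): the same for the right lever; the two are linked and always equal
- lip_left (a point): middle of the inner face of the left jaw's lip: 18 mm above the clip's underside, 40 mm from the hinge pin. Lips fill x = 34 to 46 mm of the clip; behind them the mouth is hollow, 14 mm wide when shut, back to the hinge barrel (x = 6.5 mm)
- lip_right (a point): the same on the right jaw; the two lips are 2 mm apart when shut and about 22 mm when fully open
- tall_card: the tall (upright format) picture card: stiff board 4 mm thick, 90 mm wide, in a dark wooden block 45 x 70 mm, 26 mm tall; card's top edge 140 mm above the table; 0.35 kg, loose. Origin: centre of the block's underside. z up, x square to the card's face, y along its width: upright side edges at y = +45 and -45 mm, heights 26 to 140 mm, 10 mm out beyond the block
- wide_card: the other picture card, wide format: board 4 mm thick, 150 mm wide, top edge 85 mm above the table, in a block 45 x 120 mm, 26 mm tall; same axes. Not to be used
- cone1: fir cone standing on its base, 42 mm tall, 44 mm wide; bystander, origin at the centre of its underside
- cone2: another such fir cone; bystander, origin at the centre of its underside
- cone3: another such fir cone; bystander, origin at the centre of its underside
- remote: black remote control lying flat, 170 x 44 x 18 mm, long axis x; bystander, origin at the centre of its underside
- mug: white mug, 80 mm wide, 90 mm tall, handle at its +y; bystander, origin at the centre of its underside
- book: hardback book lying flat, 240 x 170 x 36 mm; bystander, origin at the centre of its underside
- calendar: wooden desk calendar of stacked blocks, 50 x 130 mm, 91 mm tall; bystander, origin at the centre of its underside
There are look-alikes about, which are no part of the job. Several things look just like the clip: the one meant starts farthest to the robot's right.

How it is judged:
On the way:
1. the clip is squeezed open and lifted off the table (value of joint clip_left above 0.15 rad and height (world z) of clip above 0.015 m and contact force between the fingers and clip above 2 N), for 0.2 s.
At the end, for the whole second after the job is handed in: Clip at rest in the fingers (over 3 N), levers open over 0.17 rad, touching the card under 0.2 N; lips on opposite sides of the upright card, each over 3.5 mm from its middle plane, 7 mm or more in from its side edge, 44 to 125 mm above the block's underside; hinge outside the edge (value of joint each of clip_left, clip_right above 0.17 rad and ((x of lip_left in the frame of tall_card above 0.0035 m and x of lip_right in the frame of tall_card below -0.0035 m) or (x of lip_right in the frame of tall_card above 0.0035 m and x of lip_left in the frame of tall_card below -0.0035 m)) and y of lip_left in the frame of tall_card between -0.038 and 0.038 m and z of lip_left in the frame of tall_card between 0.044 and 0.125 m and y of lip_right in the frame of tall_card between -0.038 and 0.038 m and z of lip_right in the frame of tall_card between 0.044 and 0.125 m and (y of clip in the frame of tall_card above 0.047 m or y of clip in the frame of tall_card below -0.047 m) and contact force between clip and tall_card below 0.2 N and contact force between the fingers and clip above 3 N and linear speed of clip below 0.03 m/s and angle between tall_card's own z axis and vertical below 0.06 rad); the arm keeps its last pose, push and grip.
It fails at once if either picture card is shifted by more than 12 mm (distance of any of tall_card, wide_card from where it was at the start of the episode above 0.012 m).
It fails at once if a picture card is tipped over (angle between any of tall_card, wide_card's own z axis and vertical above 0.3 rad).
It fails at once if a bystander is shifted by more than 25 mm (distance of any of cone1, cone2, cone3, remote, mug, book, calendar from where it was at the start of the episode above 0.025 m).
It also fails if it takes over 35 s, if anything falls off the work surface, if the arm or the gripper's body presses on something with over 40 N, if the wrist force passes 120 N, or if a joint passes its speed limit or range.

ROBOT

A 6-joint arm with a two-finger parallel gripper is mounted at the origin on the work surface. World frame = base frame: x ahead of the robot, y to its left, z up, the work surface at z = 0. Lengths are in m, angles in rad, forces in N, time in s.
With the tool pointing down it reaches from about 0.325 to 0.775 m from the base axis. Payload 9.3 kg.
Tool frame: the origin (TCP) lies where the fingers leave the gripper's body, on its centre line; the fingertips stand 73 mm ahead of it and the grasp point (between the pads) lies 54 mm ahead of it; z points along the fingers, y is the line along which they close (so a half turn about z gives the same grasp; the last joint's range is limited). The gripper opens to 85 mm and grips with 20 to 120 N. Pads are 22 mm wide; open, the fingers measure 114 mm over their backs; the gripper's body (76 mm by 85 mm) begins 54 mm behind the grasp point. The pads swing forward as they close: fully open they stand 13 mm farther back than shut.
Start: joints at [-0.153, 0.259, 0.021, 1.334, 0, 1.418], TCP at [0.55, -0, 0.304] pointing down, gripper open.
Joint ranges: [-3.04, 3.04], [-0.91, 1.82], [-1.04, 1.36], [-1.92, 1.95], [-1.52, 1.45], [-3.14, 3.14]. Speed limits (rad/s): [2.22, 2.22, 2.79, 3.14, 3.14, 3.14].

INTERFACE

Orientations are given as a unit quaternion [w, x, y, z].
In Python, from station import monitor, capture, order gives the robot as it stands.
- The arm moves only by the tool drive_tool, never from a script. Its argument "plan" is one flat list of numbers, 4 for each row, row after row: the shift along the tool's x, y, z in units of 0.2 m (1.0 is 0.2 m), then the turn about the tool's z in units of 360 degrees (1.0 is 360 degrees). A call has 1 to 12 rows; each row is the pose to reach, as a shift and turn from the pose commanded when the call began, along the tool's axes at that moment, turning the shorter way round; what a row does not reach only later rows make up. A row lasts 1/8 s, in which the tool goes at most 62.5 mm and 10.7 degrees, less where a joint would pass 70% of its speed; a pose out of reach is approached as far as the arm can. A call with a number of a shift or a turn outside -1 to 1 is refused whole. A call with a gripper value outside its range is refused whole. "gripper" is the closure, from 0 (fully open) to 1 (shut), set as the call begins (left out, the last holds). The fingers move at their own pace and stop on an object; "newtons" is the grip in N (left out, the last holds). Time passes only in rows, so rows that repeat a pose let the fingers close. It gives the time, the measured TCP pose, the force, the opening and the grip force at its end, in the units of the state.
- monitor.state(): the state, without advancing time (a new reading comes with each control period).
- capture(name): name is "scene" or "side" or "wrist"; returns a dict with "image" (480x640x3 uint8, red, green, blue), "range_z" (480x640 float32, m along the optical axis (not along the pixel's ray), 0 where there is no reading), "intrinsics" (3x3 intrinsics, pixels), "R" (3x3) and "t" (3): a world point X has camera coordinates R X + t; the wrist camera has in their place "T_tool_cam" (4x4, takes a point from camera to tool coordinates, whose origin is the TCP and whose axes are the flange's). Camera axes: x right, y down, z forward; pixel columns grow to the right and rows downward; lengths in m; the calibration is good to about 2 mm. A picture is of the moment at which its call begins: read the wrist's pose just before it.
- order.job_done(): hands the job in; it is judged then, once.
The state is a dict: "time_s": time; "q": joint angles; "qd": joint speeds; "effort": joint torques, N m; "tcp_pos": TCP position; "tool_rot": TCP orientation; "wrist_force": force on the tool from outside, world axes, zero at the start; "ft_torque": the same for the moment, N m; "finger_gap": opening from 0.0 (shut) to 1.0 (fully open); "finger_force": force on a finger pad.
Only numpy, scipy, OpenCV 4.12 (cv2) and the standard library are available. Lean on these libraries where they do the work, as an engineer would, in place of code of your own. Each camera call takes 0.05 s, during which the arm holds its last target. There are 200 camera calls.

## Working session

There is one attempt and no reset: what is moved stays moved. The work goes in short steps, Python scripts to look and compute and a tool call to move; the robot and the scene stay as the last step left them, time stands still between calls to the robot, and variables do not carry over. Pictures are saved under pics/ and viewed, at most 10 in all, crops included, and the job is handed in when it is done.

Besides the shell and the picture viewer there is one more tool, called after "Request:" as name(argument=value, ...) on one line, values as JSON. drive_tool: Moves the arm, as the interface text tells. Shifts and turns lie within -1 to 1; 1 stands for 0.2 m of shift or 360 degrees of turn. Its arguments: {"type":"object","properties":{"plan":{"type":"array"},"gripper":{"type":"number"},"newtons":{"type":"number"}},"required":["plan"]}

```bash
mkdir -p pics; cat > h.py <<'E'
import numpy as np,cv2
from station import monitor,capture,order
def cloud(c):
    K=c["intrinsics"];z=c["range_z"];v,u=np.mgrid[:480,:640]
    P=np.stack([(u-K[0,2])/K[0,0]*z,(v-K[1,2])/K[1,1]*z,z],-1)
    if "R" in c: return (P-c["t"])@c["R"]
    from scipy.spatial.transform import Rotation as Ro
    s=c["state"];q=s["tool_rot"];T=c["T_tool_cam"]
    return (P@T[:3,:3].T+T[:3,3])@Ro.from_quat([q[1],q[2],q[3],q[0]]).as_matrix().T+s["tcp_pos"]
def grab(n):
    s=monitor.state();c=dict(capture(n));c["state"]=s
    return c
def save(c,n): cv2.imwrite("pics/"+n,np.ascontiguousarray(c["image"][...,::-1]))
E
python3 - <<'E'
from h import *
import pickle
for n in("scene","side"):
    c=grab(n);save(c,n+"0.png");pickle.dump(c,open(n+"0.pkl","wb"))
    if "R" in c: print(n,-c["R"].T@c["t"],c["R"][2])
print(monitor.state())
E
```

```text
scene [1.25527855 0.43694868 0.59914263] [-0.71154332 -0.37036865 -0.59710398]
side [ 0.28180329 -0.55423785  0.91666048] [ 0.24813706  0.58573273 -0.77158613]
{'time_s': 0.1, 'q': array([-1.52591818e-01,  2.59113752e-01,  2.08369610e-02,  1.33371026e+00,
       -2.41088777e-05,  1.41822448e+00]), 'qd': array([-0.00133672, -0.00079804,  0.00226656, -0.00120516,  0.00249517,
        0.00099315]), 'effort': array([ 3.14176716e-03, -5.56694484e+01,  3.45071769e+01,  1.17344077e-02,
       -2.28166823e-04,  1.16645586e-05]), 'tcp_pos': array([5.49826672e-01, 2.10475134e-05, 3.03338335e-01]), 'tool_rot': array([-4.72949683e-04,  7.07113713e-01,  7.07099599e-01, -3.61827966e-04]), 'wrist_force': array([-0.22027773, -0.33647257, -1.15629997]), 'ft_torque': array([-0.00636446, -0.00770458, -0.06576496]), 'finger_force': 0.0, 'finger_gap': 1.003839780464767}
```

View pics/scene0.png

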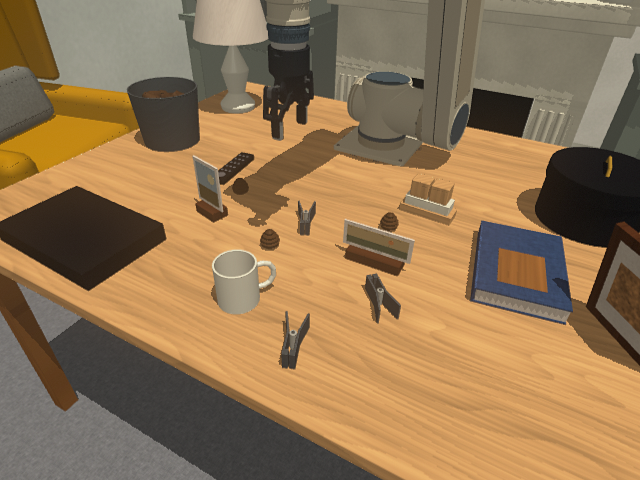

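View pics/side0.png

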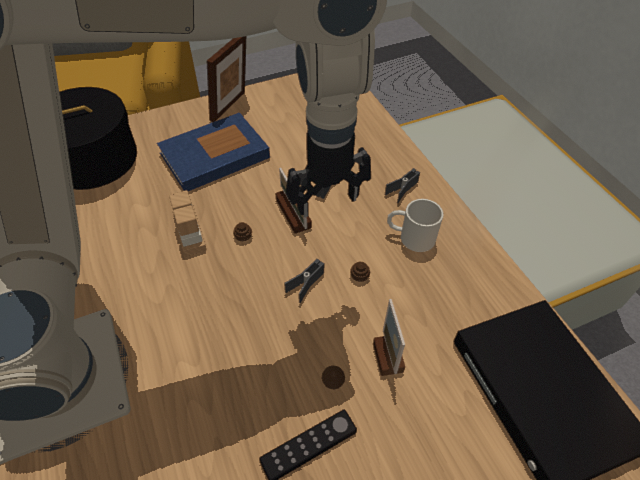

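The scene view shows three clips at about (306,218), (380,295) and (294,340). The tall card is at (208,190) and the wide card at (377,245). Next I'll measure the clips' positions and confirm which one is meant.

```bash
python3 - <<'E'
from h import *
import pickle
np.set_printoptions(precision=4,suppress=True)
S=pickle.load(open("scene0.pkl","rb"));D=pickle.load(open("side0.pkl","rb"))
PS=cloud(S);PD=cloud(D)
def comp(c,P,box,zr=(0.006,0.05),name=""):
    u0,v0,u1,v1=box;m=np.zeros((480,640),bool);m[v0:v1,u0:u1]=1
    m&=(P[...,2]>zr[0])&(P[...,2]<zr[1])&(c["range_z"]>0)
    p=P[m];
    if len(p)<5: print(name,"none");return p
    r=cv2.minAreaRect((p[:,:2]*1000).astype(np.float32))
    print(name,len(p),p.mean(0),"z",p[:,2].min(),p[:,2].max(),"rect mm",r);return p
for b in [(290,192,325,240),(360,268,405,325),(275,305,315,372)]: comp(S,PS,b,name="S clip")
for b in [(280,255,330,305),(380,162,425,205)]: comp(D,PD,b,name="D clip")
for c,P,b,n in((S,PS,(185,150,232,225),"S"),(D,PD,(368,295,410,380),"D")):
    comp(c,P,b,(0.006,0.03),n+" block");p=comp(c,P,b,(0.035,0.16),n+" card")
for b,n in(((228,175,250,197),"cone"),((258,226,282,252),"cone"),((378,210,400,233),"cone"),((212,245,278,312),"mug"),((215,150,257,185),"remote")): comp(S,PS,b,(0.006,0.12),n)
comp(D,PD,(258,405,360,480),(0.006,0.04),"D remote");comp(D,PD,(318,360,348,392),(0.006,0.06),"D cone")
# candidate clip detail
for c,P,b,n in((S,PS,(280,190,340,240),"S"),(D,PD,(275,250,335,310),"D")):
    u0,v0,u1,v1=b;m=np.zeros((480,640),bool);m[v0:v1,u0:u1]=1;m&=(P[...,2]>0.03)&(P[...,2]<.045)
    p=P[m][:,:2]*1000; print(n,"top pts",len(p)); print(p[::max(1,len(p)//40)].round(0).tolist())
a=cv2.resize(S["image"][180:250,265:345],(400,350),interpolation=2);b=cv2.resize(D["image"][245:315,265:345],(400,350),interpolation=2)
cv2.imwrite("pics/crop1.png",np.hstack([a,b])[...,::-1])
E
```

```text
S clip 350 [0.5217 0.0206 0.0263] z 0.006341777347131142 0.04018085282278232 rect mm ((513.1522216796875, 18.632009506225586), (93.59759521484375, 41.551517486572266), 30.45740509033203)
S clip 849 [0.6657 0.2678 0.0242] z 0.0060172178198323305 0.040866919851759574 rect mm ((647.4586181640625, 262.871826171875), (156.25491333007812, 68.48220825195312), 17.953201293945312)
S clip 743 [0.8501 0.1847 0.0274] z 0.006064071533026249 0.03999095156575991 rect mm ((840.7894897460938, 178.43299865722656), (94.13926696777344, 43.0446662902832), 21.762197494506836)
D clip 637 [0.511  0.0144 0.0258] z 0.006114428399739216 0.0401550818715061 rect mm ((512.5634155273438, 14.952682495117188), (94.30437469482422, 45.056976318359375), 25.94961929321289)
D clip 477 [0.8379 0.1777 0.0254] z 0.006089492478685575 0.04039825666907534 rect mm ((843.8677978515625, 205.79940795898438), (152.74334716796875, 90.85464477539062), 47.3895149230957)
S block 608 [ 0.541  -0.2272  0.0191] z 0.006086424027704014 0.02996055729943495 rect mm ((505.84423828125, -261.3926086425781), (292.92547607421875, 77.4337387084961)
[... 2442 characters left out ...]
7.0, 44.0], [557.0, 34.0], [550.0, 40.0], [559.0, 30.0], [551.0, 38.0], [561.0, 28.0]]
D top pts 280
[[548.0, 45.0], [547.0, 42.0], [544.0, 36.0], [540.0, 38.0], [552.0, 29.0], [542.0, 33.0], [530.0, 36.0], [544.0, 27.0], [528.0, 32.0], [554.0, 23.0], [547.0, 23.0], [542.0, 22.0], [539.0, 20.0], [522.0, 29.0], [517.0, 27.0], [516.0, 25.0], [513.0, 22.0], [534.0, 13.0], [512.0, 16.0], [498.0, 20.0], [514.0, 15.0], [494.0, 21.0], [510.0, 15.0], [526.0, 10.0], [500.0, 18.0], [518.0, 9.0], [492.0, 17.0], [513.0, 7.0], [488.0, 16.0], [477.0, 18.0], [511.0, 3.0], [506.0, 2.0], [476.0, 14.0], [468.0, 11.0], [464.0, 13.0], [463.0, 10.0], [495.0, -9.0], [494.0, -12.0], [485.0, -18.0], [481.0, -21.0]]
```

View pics/crop1.png

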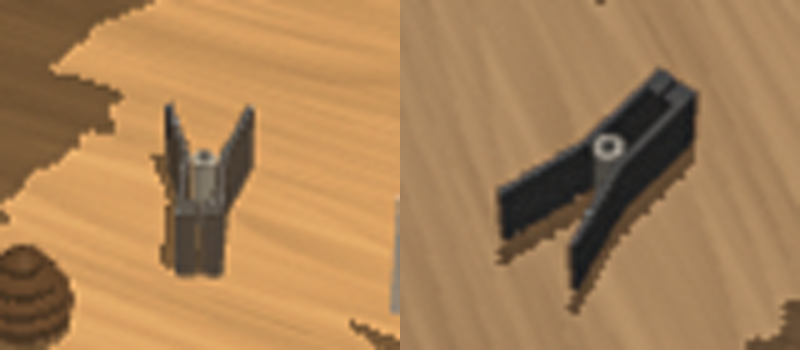

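Clip candidates by scene pixel and measured y: (306,218) at y≈+0.017, (294,340) at y≈+0.18 and (380,295) at y≈+0.265. The first has the smallest y, so it is farthest to the robot's right and is the one meant. The crop shows it as a peg clip with its pin up, jaws toward the scene camera and wings pointing at the robot. Its hinge is at about (0.513, 0.0165) and it points along about 28°. I'll move above its wings with the tool turned +118° in world.

Request:
drive_tool(plan=[0,-0.335,0.4,-0.328,0,-0.335,0.4,-0.328,0,-0.335,0.4,-0.328,0,-0.335,0.4,-0.328,0,-0.335,0.4,-0.328,0,-0.335,0.4,-0.328,0,-0.335,0.4,-0.328,0,-0.335,0.4,-0.328,0,-0.335,0.4,-0.328,0,-0.335,0.4,-0.328,0,-0.335,0.4,-0.328,0,-0.335,0.4,-0.328], gripper=0)

```text
time_s: 1.6
tcp_pos: [0.4829, 0.0, 0.2236]
tool_rot: [-0.0, -0.242, 0.97, 0.0]
wrist_force: [0.9, 0.6, 0.6]
finger_gap: 1.002
finger_force: 0.0
```

```bash
python3 - <<'E'
from h import *
np.set_printoptions(precision=4,suppress=True)
s=monitor.state();print(s["time_s"],s["tcp_pos"],s["tool_rot"],s["q"])
c=grab("wrist");save(c,"w1.png");P=cloud(c)
m=(np.hypot(P[...,0]-.513,P[...,1]-.0165)<.06)&(P[...,2]>.028)&(P[...,2]<.045)&(c["range_z"]>0)
p=P[m];print(len(p),p.mean(0));r=cv2.minAreaRect((p[:,:2]*1000).astype(np.float32));print(r,cv2.boxPoints(r))
# symmetric axis: per-slice midpoints along approx axis
a=np.radians(28);d=np.array([np.cos(a),np.sin(a)]);n=np.array([-d[1],d[0]])
q=p[:,:2]-[.513,.0165];x=q@d*1000;y=q@n*1000
for i in range(-52,54,6):
    k=(x>=i)&(x<i+6)
    if k.sum()>3: print(i+3,k.sum(),y[k].min().round(1),y[k].max().round(1),((y[k].min()+y[k].max())/2).round(1))
print(x.min(),x.max())
E
```

```text
1.6 [0.4829 0.     0.2236] [-0.0003 -0.242   0.9703  0.0001] [-0.174   0.1849 -0.2865  1.1     0.     -0.6628]
1931 [0.5132 0.0154 0.0347]
((511.6399841308594, 14.551551818847656), (92.64846801757812, 42.57170104980469), 26.509798049926758) [[460.6854  12.9225]
 [479.6873 -25.1731]
 [562.5945  16.1806]
 [543.5927  54.2762]]
-49 64 -21.2 21.4 0.1
-43 110 -21.0 21.3 0.1
-37 111 -19.6 19.2 -0.2
-31 104 -18.3 17.8 -0.3
-25 106 -16.9 16.5 -0.2
-19 103 -15.6 14.5 -0.6
-13 104 -13.5 12.4 -0.6
-7 198 -12.8 10.9 -0.9
-1 198 -11.5 9.6 -0.9
5 108 -11.5 9.7 -0.9
11 78 -12.4 9.7 -1.3
17 77 -12.4 9.0 -1.7
23 85 -12.5 9.1 -1.7
29 85 -12.6 9.2 -1.7
35 225 -12.7 8.4 -2.1
41 172 -12.7 8.5 -2.1
-48.92114931872079 44.24871843302087
```

View pics/w1.png

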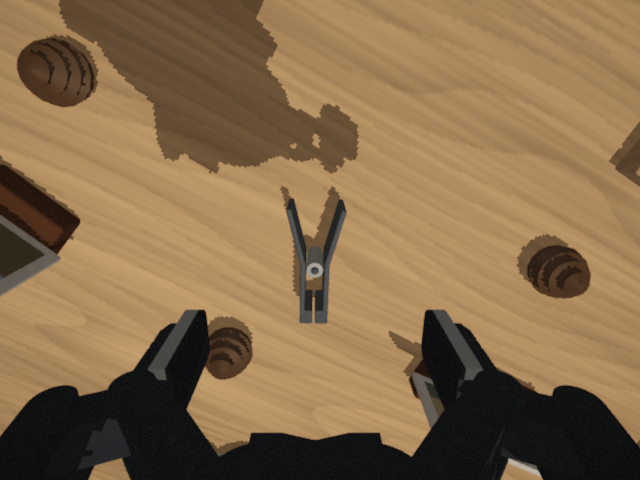

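The wrist view has the clip at about (315,265), wings up and jaws down, between the fingers. Refined, the hinge is at (0.5116, 0.0148) and the axis at 26.5°, so the wings' grasp point is (0.481, -0.0004). Now I'll descend to TCP z 0.077.

Request:
drive_tool(plan=[0.009,0.002,0.2,0.004,0.009,0.002,0.4,0.004,0.009,0.002,0.55,0.004,0.009,0.002,0.65,0.004,0.009,0.002,0.7,0.004,0.009,0.002,0.733,0.004,0.009,0.002,0.733,0.004])

```text
time_s: 2.52
tcp_pos: [0.4813, -0.0005, 0.0774]
tool_rot: [0.0, -0.23, 0.973, -0.0]
wrist_force: [-0.1, 0.2, 1.2]
finger_gap: 0.998
finger_force: 0.0
```

Request:
drive_tool(plan=[0,0,0,0,0,0,0,0,0,0,0,0,0,0,0,0,0,0,0,0,0,0,0,0,0,0,0,0,0,0,0,0], gripper=1, newtons=40)

```text
time_s: 3.52
tcp_pos: [0.4817, -0.0007, 0.0783]
tool_rot: [0.001, -0.23, 0.973, -0.001]
wrist_force: [-2.3, -0.7, 9.9]
finger_gap: 0.199
finger_force: 41.3
```

```bash
python3 - <<'E'
from h import *
np.set_printoptions(precision=4,suppress=True)
c=grab("side");save(c,"s1.png");w=grab("wrist")
a=cv2.resize(c["image"][200:350,200:400],(480,360));b=cv2.resize(w["image"],(320,240))
b=np.vstack([b,np.zeros((120,320,3),np.uint8)]);cv2.imwrite("pics/g1.png",np.hstack([a,b])[...,::-1])
E
```

```text
(no output)
```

View pics/g1.png

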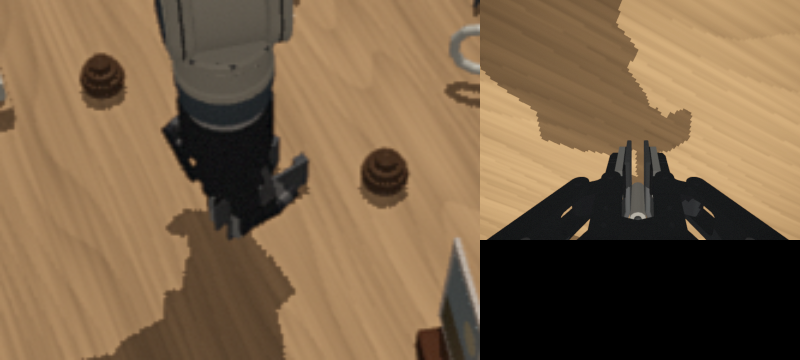

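The clip is gripped: in the wrist inset the wings are parallel between the pads and the gripper opening reads 0.199. Lifting.

Request:
drive_tool(plan=[0,0,-0.05,0,0,0,-0.15,0,0,0,-0.3,0,0,0,-0.45,0,0,0,-0.55,0,0,0,-0.6,0,0,0,-0.6,0,0,0,-0.6,0])

```text
time_s: 4.62
tcp_pos: [0.4809, -0.0004, 0.1965]
tool_rot: [-0.001, -0.23, 0.973, 0.0]
wrist_force: [0.5, 0.2, -0.9]
finger_gap: 0.195
finger_force: 40.3
```

```bash
python3 - <<'E'
from h import *
import pickle
from scipy.spatial.transform import Rotation as Ro
np.set_printoptions(precision=4,suppress=True)
for n in("side","scene"):
    c=grab(n);s=c["state"];P=cloud(c);q=s["tool_rot"];R=Ro.from_quat([q[1],q[2],q[3],q[0]]).as_matrix()
    L=(P-s["tcp_pos"])@R; L*=1000
    # clip ahead in -tool x? print points in tool frame away from fingers
    m=(np.abs(L[...,0])<110)&(np.abs(L[...,0])>18)&(np.abs(L[...,1])<30)&(L[...,2]>22)&(L[...,2]<85)&(c["range_z"]>0)
    p=L[m];print(n,len(p),p.min(0) if len(p) else "",p.max(0) if len(p) else "")
    for i in range(-110,110,8):
        k=(p[:,0]>=i)&(p[:,0]<i+8)
        if k.sum()>3: print(i+4,k.sum(),"y",p[k,1].min().round(1),p[k,1].max().round(1),"z",p[k,2].min().round(1),p[k,2].max().round(1))
    im=c["image"].copy();v,u=np.nonzero(m);print(u.min(),u.max(),v.min(),v.max())
    u0,v0=int(u.mean()),int(v.mean());cr=cv2.resize(im[max(0,v0-60):v0+60,max(0,u0-65):u0+65],(390,360));cv2.imwrite(f"pics/l_{n}.png",cr)
a=cv2.imread("pics/l_side.png");b=cv2.imread("pics/l_scene.png");cv2.imwrite("pics/l1.png",np.hstack([a,b])[...,::-1]);print(s["tcp_pos"],s["finger_force"],s["wrist_force"])
E
```

```text
side 173 [-82.533  -23.0227  39.3845] [-27.7568  20.2376  79.8753]
-82 24 y -21.1 20.2 z 40.8 78.6
-74 85 y -23.0 17.6 z 39.4 79.9
-66 33 y -20.2 14.9 z 40.1 77.5
-58 15 y -17.5 -11.9 z 41.3 51.0
-50 5 y -14.8 -11.0 z 40.4 47.0
-34 8 y -9.4 -5.6 z 39.7 49.3
307 328 220 245
scene 395 [-84.8705 -21.1606  39.2708] [-18.7791  21.6571  78.9772]
-82 151 y -21.2 21.7 z 40.4 77.3
-74 46 y -21.0 19.3 z 41.2 77.1
-66 9 y -19.3 16.5 z 40.6 44.2
-58 15 y -16.1 14.0 z 40.5 49.6
-50 32 y -12.0 11.5 z 41.8 76.1
-42 112 y -12.4 11.2 z 39.3 79.0
-34 21 y -9.0 8.7 z 40.8 76.7
-26 7 y -9.3 8.3 z 41.3 43.9
295 315 162 191
[ 0.4809 -0.0004  0.1964] 40.341394543647766 [-0.2198 -0.0258 -0.6772]
```

View pics/l1.png

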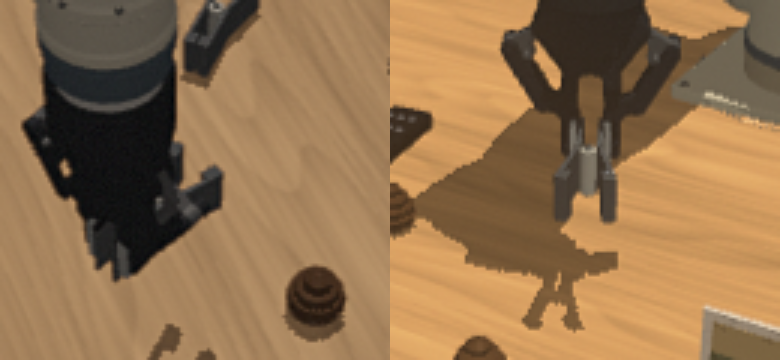

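Side (left) and scene (right) both show the clip lifted and wide open, level in the fingers. In the tool frame it is centred (y≈0), with the jaw tips at x≈-82 mm and the underside about 77 mm ahead of the TCP. Next I'll swing it round to face the tall card's left edge at a standoff.

Request:
drive_tool(plan=[-0.08,-0.08,0,0.02,-0.16,-0.17,0,0.045,-0.24,-0.26,0,0.07,-0.32,-0.34,0,0.1,-0.4,-0.43,0,0.13,-0.47,-0.5,0,0.16,-0.52,-0.55,0,0.185,-0.533,-0.567,0,0.21,-0.533,-0.567,0,0.235,-0.533,-0.567,0,0.26,-0.533,-0.567,0,0.285,-0.533,-0.567,0,0.3])

```text
time_s: 6.22
tcp_pos: [0.6272, -0.054, 0.1963]
tool_rot: [-0.001, 0.653, 0.757, -0.0]
wrist_force: [0.0, -0.5, -0.4]
finger_gap: 0.199
finger_force: 40.3
```

Request:
drive_tool(plan=[0,0,0,0.02,0,0,0,0.04,0,0,0,0.055,0,0,0,0.063,0,0,0,0.063,0,0,0,0.063])

```text
time_s: 6.98
tcp_pos: [0.6273, -0.0541, 0.1968]
tool_rot: [-0.0, 0.788, 0.616, -0.0]
wrist_force: [0.1, 0.5, 0.0]
finger_gap: 0.2
finger_force: 40.3
```

```bash
cat > m.py <<'E'
from h import *
from scipy.spatial.transform import Rotation as Ro
np.set_printoptions(precision=4,suppress=True)
def run(tag):
  for n in("side","scene"):
    c=grab(n);s=c["state"];P=cloud(c);q=s["tool_rot"];R=Ro.from_quat([q[1],q[2],q[3],q[0]]).as_matrix()
    L=(P-s["tcp_pos"])@R*1000
    B=(np.abs(P[...,0]-.59)<.06)&(np.abs(P[...,1]+.203)<.055)&(P[...,2]>.035)&(P[...,2]<.15)&(c["range_z"]>0)
    m=(L[...,0]>-95)&(L[...,0]<-18)&(np.abs(L[...,1])<30)&(L[...,2]>30)&(L[...,2]<85)&(c["range_z"]>0)
    v,u=np.mgrid[:480,:640]
    k=B&~m;p=P[k];r=cv2.minAreaRect((p[:,:2]*1000).astype(np.float32));print(n,"card",len(p),r)
    lp=L[k];print(" card in tool: x",np.percentile(lp[:,0],[1,99])," y",np.percentile(lp[:,1],[2,50,98]))
    p=L[m&~B];print(" clip",len(p))
    for i in range(-98,-18,8):
        kk=(p[:,0]>=i)&(p[:,0]<i+8)
        if kk.sum()>3: print(" ",i+4,kk.sum(),"y",p[kk,1].min().round(1),p[kk,1].max().round(1),"z",p[kk,2].min().round(1),p[kk,2].max().round(1))
    uu,vv=int(u[B|m].mean()),int(v[B|m].mean());cr=cv2.resize(c["image"][max(0,vv-75):vv+75,max(0,uu-80):uu+80],(400,375));cv2.imwrite(f"pics/{tag}_{n}.png",cr)
  print(s["time_s"],s["tcp_pos"],R[:2,0],s["finger_force"],s["wrist_force"])
  cv2.imwrite(f"pics/{tag}.png",np.hstack([cv2.imread(f"pics/{tag}_side.png"),cv2.imread(f"pics/{tag}_scene.png")])[...,::-1])
E
python3 -c "from m import run;run('t1')"
```

```text
side card 848 ((588.3287353515625, -202.739013671875), (92.4078369140625, 5.858418941497803), 75.80740356445312)
 card in tool: x [-199.2763 -109.3438]  y [-4.5041 -3.5063  0.2375]
 clip 564
  -78 154 y -22.1 23.1 z 40.1 78.3
  -70 63 y -20.5 21.0 z 40.1 77.4
  -62 38 y -18.1 17.3 z 40.9 75.7
  -54 48 y -16.3 16.0 z 40.6 76.7
  -46 81 y -14.4 14.0 z 40.2 79.5
  -38 111 y -11.9 12.5 z 38.9 77.8
  -30 30 y -10.2 9.7 z 40.2 70.3
  -22 39 y -9.5 9.1 z 40.7 76.2
scene card 913 ((590.66015625, -203.39883422851562), (94.90381622314453, 7.88921594619751), 75.87818908691406)
 card in tool: x [-198.7681 -108.7159]  y [-1.7778  1.8883  3.8602]
 clip 288
  -78 35 y -19.3 24.6 z 42.1 74.6
  -70 53 y -16.4 24.1 z 41.5 77.2
  -62 49 y -13.8 22.0 z 40.2 78.1
  -54 43 y 15.0 21.2 z 41.7 78.4
  -46 39 y 12.9 17.7 z 45.7 77.3
  -38 33 y 9.4 14.9 z 51.4 77.1
  -30 26 y 8.3 12.8 z 52.8 77.3
  -22 10 y 9.8 13.6 z 55.7 76.5
7.025 [ 0.6273 -0.0541  0.1969] [0.2417 0.9704] 40.32944977283478 [ 0.0785 -0.4598 -0.273 ]
```

View pics/t1.png

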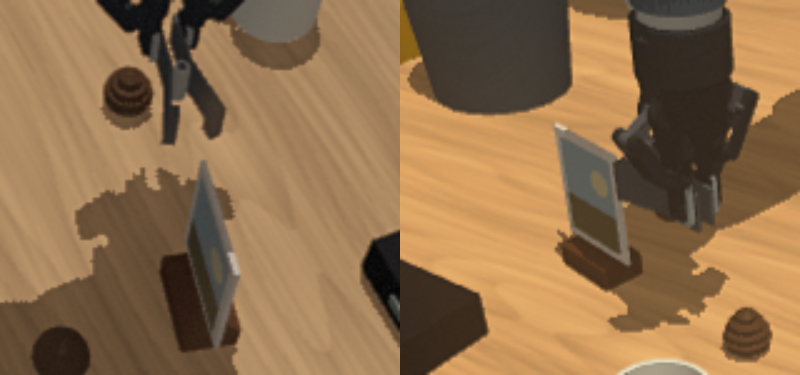

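Side (left) and scene (right) show the open mouth facing the card's left edge, and the card is upright. In the tool frame the card plane is within about 1 mm of the clip's mid plane, with the edge at x≈-109 mm and the jaw tips at -82 mm. I'll lower 33 mm and advance 53 mm.

Request:
drive_tool(plan=[0,0,0.08,0,0,0,0.15,0,0,0,0.165,0,0,0,0.165,0,-0.04,0,0.165,0,-0.09,0,0.165,0,-0.14,0,0.165,0,-0.19,0,0.165,0,-0.23,0,0.165,0,-0.255,0,0.165,0,-0.265,0,0.165,0,-0.265,0,0.165,0])

```text
time_s: 8.57
tcp_pos: [0.6145, -0.1055, 0.1643]
tool_rot: [-0.0, 0.788, 0.615, 0.0]
wrist_force: [0.8, -0.0, -1.4]
finger_gap: 0.196
finger_force: 40.3
```

Request:
drive_tool(plan=[0,0,0,0,0,0,0,0,0,0,0,0,0,0,0,0])

```text
time_s: 9.07
tcp_pos: [0.6145, -0.1054, 0.1643]
tool_rot: [0.0, 0.788, 0.615, 0.0]
wrist_force: [-0.1, 0.4, 0.7]
finger_gap: 0.201
finger_force: 40.3
```

```bash
python3 -c "from m import run;run('t2')"
```

```text
side card 683 ((588.1005249023438, -203.16656494140625), (92.11165618896484, 5.909800052642822), 75.7826156616211)
 card in tool: x [-146.279   -59.3475]  y [-4.3713 -3.4669  0.4428]
 clip 198
  -46 37 y -13.8 2.8 z 40.4 77.0
  -38 84 y -12.5 12.2 z 38.2 77.6
  -30 37 y -10.2 9.8 z 39.1 73.8
  -22 40 y -9.6 9.8 z 38.7 77.6
scene card 526 ((590.8765258789062, -203.6422576904297), (95.03148651123047, 7.490506172180176), 76.20068359375)
 card in tool: x [-146.3603  -54.8776]  y [-1.6168  1.9085  3.8265]
 clip 46
  -38 20 y 11.1 14.1 z 53.6 77.0
  -30 24 y 9.2 15.1 z 53.7 77.9
9.125 [ 0.6145 -0.1054  0.1643] [0.2425 0.9701] 40.33638060092926 [-0.1806 -0.9656 -0.8925]
```

View pics/t2.png

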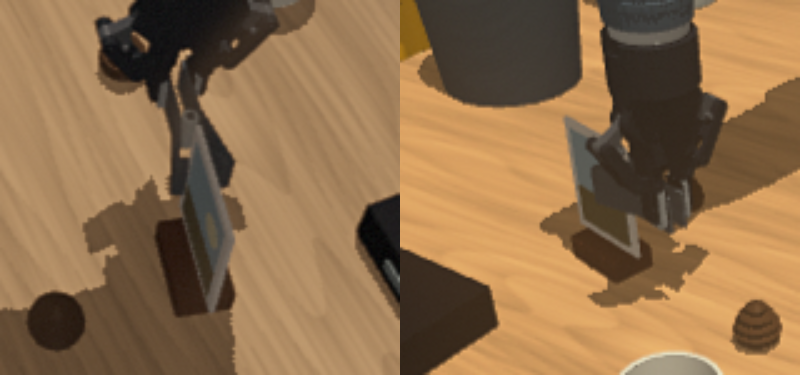

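The side view (left) shows the card's edge inside the open mouth, with a jaw on each side and clear gaps. The scene view agrees, and the card has not moved. Handing in.

```bash
python3 -c "
from station import order
print(order.job_done())"
```

```text
the job is handed in; nothing more can be done
None
```

I handed the job in with the clip squeezed wide open and still around the tall card's left edge (robot's left). The edge is about 19 mm inside the lips, with one jaw on each side, and the last images show gaps between clip and card and neither the card nor its block moved.

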